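# Tighten the centrifuge rotor and put the T-key away

## Robot

A 7-joint arm with a two-finger parallel gripper is mounted at the origin on the work surface. World frame = base frame: x ahead of the robot, y to its left, z up, the work surface at z = 0. Lengths are in mm, angles in rad, forces in N, time in s.
With the tool pointing down it reaches from about 400 to 900 mm from the base axis. Payload 5.5 kg.
Tool frame: the origin (TCP) lies at the very end of the fingers, on their centre line; the grasp point (between the pads) lies 19 mm behind it; z points along the fingers, y is the line along which they close (so a half turn about z gives the same grasp; the last joint's range is limited). The gripper opens to 92 mm and grips with 3 to 60 N. Pads are 19 mm wide; open, the fingers measure 130 mm over their backs; the gripper's body (75 mm by 190 mm) begins 47 mm behind the grasp point.
Start: joints at [-0.873, 0.501, -0.427, 1.55, 0.221, 1.138, -0.21], TCP at [273.763, 589.537, 226.729] pointing down, gripper open.
Joint ranges: [-2.88, 2.88], [-0.31, 2.03], [-1.54, 1.56], [0.2, 2.42], [-1.41, 4.55], [0.19, 2.02], [-2.57, 2.57]. Speed limits (rad/s): [2.57, 2.57, 3.14, 3.14, 3.14, 3.14, 3.14].

## Interface

Orientations are given as a rotation vector (axis times angle).
In Python, from station import * gives the robot as it stands.
- The arm moves only by the tool servo_tool, never from a script. Its argument "rows" is a list of rows, each a list of 2 entries, a list of its own where there are three numbers: the shift along the tool's x, y, z in m, then the turn, a rotation vector about the tool's x, y, z in rad. A call has 1 to 10 rows; each row is the pose to reach, as a shift and turn from the pose commanded when the call began, along the tool's axes at that moment; what a row does not reach only later rows make up. A row lasts 1/8 s, in which the tool goes at most 62.5 mm and 10.7 degrees, less where a joint would pass 70% of its speed; a pose out of reach is approached as far as the arm can. A call with a gripper value outside its range is refused whole. "fingers" is the finger opening in m, from 0 to 0.0918, set as the call begins (left out, the last holds). The fingers move at their own pace and stop on an object; "newtons" is the grip in N (left out, the last holds). Time passes only in rows, so rows that repeat a pose let the fingers close. It gives the time, the measured TCP pose, the force, the opening and the grip force at its end, in the units of the state.
- observe(): the state, without advancing time (a new reading comes with each control period).
- read_camera(name): name is "scene" or "side" or "wrist"; returns a dict with "image" (480x640x3 uint8, red, green, blue), "z_map" (480x640 float32, mm along the optical axis (not along the pixel's ray), 0 where there is no reading), "camera_matrix" (3x3 intrinsics, pixels), "cam_to_world" (4x4, takes a point from camera to world coordinates); the wrist camera has in their place "mount" (4x4, takes a point from camera to tool coordinates, whose origin is the TCP and whose axes are the flange's). Camera axes: x right, y down, z forward; pixel columns grow to the right and rows downward; lengths in mm; the calibration is good to about 2 mm. A picture is of the moment at which its call begins: read the wrist's pose just before it.
- sign_off(): hands the job in; it is judged then, once.
Trained networks look in a picture, given as the dict that the camera call returned (one of the last four; its "shot" number tells which), for a name from the list of things; names that differ only in an ending like _2 or _b are one class to them, and where a whole thing is asked for, a point or a joint stands for the part that bears it (a point fixed in the world has none). Each returns a list of dicts, best first, with "confidence" (0 to 1); they miss things now and then, are a little off and sometimes report something else, mostly with a low value. They report only what shows in the picture. A call takes as long as a camera call. They do not tell look-alikes from the thing itself.
- recognise(picture, label): "xy" ([column, row] in pixels, amid what is visible of it).
- spot_point(picture, label): "xy" ([column, row] in pixels: a listed point, or the origin of a listed thing).
The state is a dict: "t": time; "joint_positions": joint angles; "dq": joint speeds; "effort": joint torques, N m; "ee_pos": TCP position; "tcp_rot": TCP orientation; "force": force on the tool from outside, world axes, zero at the start; "moment": the same for the moment, N m; "finger_gap": opening from 0.0 (shut) to 1.0 (fully open); "grip_force": force on a finger pad.
Only numpy, scipy, OpenCV 4.12 (cv2) and the standard library are available. Lean on these libraries where they do the work, as an engineer would, in place of code of your own. Each camera call takes 0.05 s, during which the arm holds its last target. There are 200 camera calls.

## Task

Two clinic centrifuges stand open, each with a long T-key standing on the nut deep inside its hub. On the square centrifuge, the one with sample tubes in its rotor, turn the T-key a quarter turn clockwise (seen from above) to tighten the rotor nut, then lift the key straight out and stand it, socket down, in the narrow steel pot on the bench. Leave the round centrifuge and its T-key alone.

Things in the scene. Friction and masses are not known exactly. Their poses are not given: they have to be found in the camera images.
- key_center (a point): Steel T-key, 300 g, 175 mm tall, upright in the hub of the square white centrifuge (220 x 220 x 110 mm, cone rotor with tubes). Point on its axis, 87.5 mm above its foot; z up the key. From the foot: socket 28 mm dia. to 70 mm, shaft 12 mm dia. to 155 mm, then the cross-bar along x: 90 long, 12 thick, 20 mm high, its centre 77.5 mm above the point.
- nut (a joint): Turn (rad) of the square nut on the floor of that hub's bore, under the key and on its axis: 0 at the start, grows clockwise from above, up to 3.0. Stiff (0.1 N m), stays where left; the key turns up to 10 degrees before it carries the nut along. Bore 38 mm wide, rim 125 mm and floor 50 mm above the bench; the key's foot rests on the floor and must rise 75 mm to clear the rim.
- pot_mouth (a point): Centre of the mouth of the narrow steel pot for the key: a fixed upright tube on a small foot disc, 64 mm outside and 56 mm inside diameter, rim 96 mm above the bench, inner floor 90 mm below the mouth. z points up.
- other_key_center (a point): An identical T-key, standing in the hub of the round grey centrifuge (drum 224 mm in diameter, 110 mm high, flat slotted disc), same point and axes; to be left alone.
- other_nut (a joint): The nut under the other T-key, in rad, 0 at the start; to be left alone.
There are look-alikes about, which are no part of the job. Leave any yellow look-alike of the part that bears pot_mouth alone.

How it is judged:
By the outcome, as a careful person would: the job done as asked, in the order asked, and still so for the second after the job is handed in, with the robot touching nothing.
It also fails if it takes over 51 s, if anything falls off the work surface, if the arm or the gripper's body presses on something with over 40 N, if the wrist force passes 120 N, or if a joint passes its speed limit or range.

## Working session

There is one attempt and no reset: what is moved stays moved. The work goes in short steps, Python scripts to look and compute and a tool call to move; the robot and the scene stay as the last step left them, time stands still between calls to the robot, and variables do not carry over. Pictures are saved under pics/ and viewed, at most 10 in all, crops included, and the job is handed in when it is done.

Besides the shell and the picture viewer there is one more tool, called as name(argument=value, ...) on one line, values as JSON. servo_tool: Moves the arm, as the interface text tells. Its arguments: {"type":"object","properties":{"rows":{"type":"array"},"fingers":{"type":"number"},"newtons":{"type":"number"}},"required":["rows"]}

```bash
mkdir -p pics; ls; cat > h.py <<'E'
from station import *
import numpy as np, cv2
from scipy.spatial.transform import Rotation as R
def px2w(p,uv,z=None,plane=None):
    K=p["camera_matrix"];T=p["cam_to_world"]
    r=np.linalg.inv(K)@[uv[0],uv[1],1]
    if plane is not None:
        d=T[:3,:3]@r; s=(plane-T[2,3])/d[2]; return T[:3,3]+s*d
    if z is None:
        z=p["z_map"][int(round(uv[1])),int(round(uv[0]))]
    return T[:3,:3]@(r*z)+T[:3,3]
def cloud(p):
    K=p["camera_matrix"];T=p["cam_to_world"];v,u=np.mgrid[:480,:640]
    z=p["z_map"];P=np.stack([(u-K[0,2])/K[0,0]*z,(v-K[1,2])/K[1,1]*z,z],-1)
    W=P@T[:3,:3].T+T[:3,3];W[z<=0]=np.nan;return W
def wristT(p,s):
    T=np.eye(4);T[:3,:3]=R.from_rotvec(s["tcp_rot"]).as_matrix();T[:3,3]=s["ee_pos"];p["cam_to_world"]=T@p["mount"];return p
E
python3 - <<'E'
from h import *
s=observe();print(s)
for n in ("scene","side"):
    p=read_camera(n);cv2.imwrite(f"pics/{n}0.png",p["image"][:,:,::-1])
    print(n,p["cam_to_world"].round(2).tolist())
    for l in ("key_center","pot_mouth"):
        for d in spot_point(p,l): print(l,d,px2w(p,d["xy"],plane=137.5 if l[0]=='k' else 96).round())
    for l in ("key_center","nut","pot_mouth"):
        print('rec',l,recognise(p,l))
E
```

```text
pics
{'t': 0.0, 'joint_positions': array([-0.87284656,  0.50183646, -0.42674379,  1.55147496,  0.22082224,
        1.13830624, -0.21030221]), 'dq': array([ 9.52449039e-05,  9.19862627e-04, -1.17752533e-03,  7.82407793e-04,
       -2.72716090e-03, -9.93228367e-04, -4.44226289e-05]), 'effort': array([-1.10340388e-03, -5.66587830e+01, -5.81668809e+00, -2.79122972e+01,
       -6.86730235e-02,  3.03599134e-02,  1.47745395e-04]), 'ee_pos': array([273.54123369, 588.84989664, 225.67093606]), 'tcp_rot': array([-6.77403559e-01, -3.06723768e+00,  3.01274300e-03]), 'force': array([-0.37403013, -0.46288892,  0.11800166]), 'moment': array([ 0.02719409, -0.06350861, -0.04442793]), 'grip_force': 0.0, 'finger_gap': 0.998675648207163}
scene [[0.3, 0.57, -0.76, 1213.39], [0.95, -0.16, 0.26, -218.37], [0.02, -0.81, -0.59, 631.16], [0.0, 0.0, 0.0, 1.0]]
key_center {'xy': [155.8, 242.0], 'confidence': 0.92} [ 507. -246.  138.]
pot_mouth {'xy': [308.0, 265.8], 'confidence': 0.96} [576. -24.  96.]
pot_mouth {'xy': [302.1, 215.5], 'confidence': 0.9} [436.   7.  96.]
pot_mouth {'xy': [263.0, 342.0], 'confiden
[... 279 characters left out ...]
 [306.9, 291.9], 'confidence': 0.9}, {'xy': [300.8, 233.3], 'confidence': 0.72}]
side [[0.99, -0.1, 0.11, 461.16], [-0.15, -0.72, 0.67, -644.14], [0.02, -0.68, -0.73, 829.21], [0.0, 0.0, 0.0, 1.0]]
key_center {'xy': [293.5, 371.4], 'confidence': 0.58} [ 498. -245.  138.]
pot_mouth {'xy': [414.1, 304.9], 'confidence': 0.96} [ 715. -125.   96.]
pot_mouth {'xy': [325.6, 269.4], 'confidence': 0.8} [581. -28.  96.]
pot_mouth {'xy': [237.9, 263.1], 'confidence': 0.65} [429.   7.  96.]
rec key_center [{'xy': [293.6, 343.7], 'confidence': 0.9}]
rec nut []
rec pot_mouth [{'xy': [409.1, 322.5], 'confidence': 0.66}, {'xy': [240.9, 284.6], 'confidence': 0.63}, {'xy': [322.4, 289.8], 'confidence': 0.59}]
```

View pics/scene0.png

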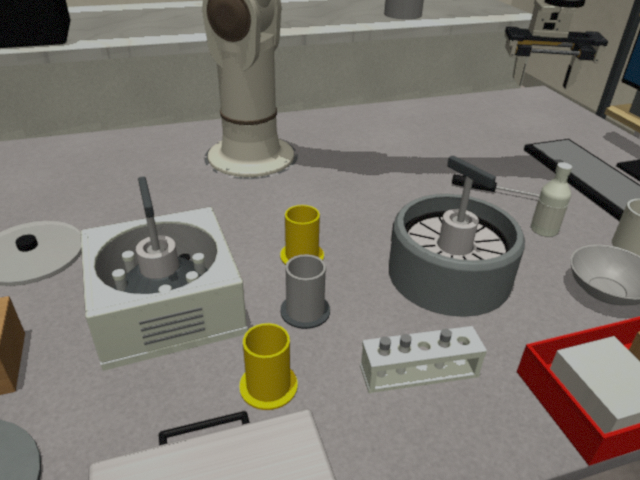

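View pics/side0.png

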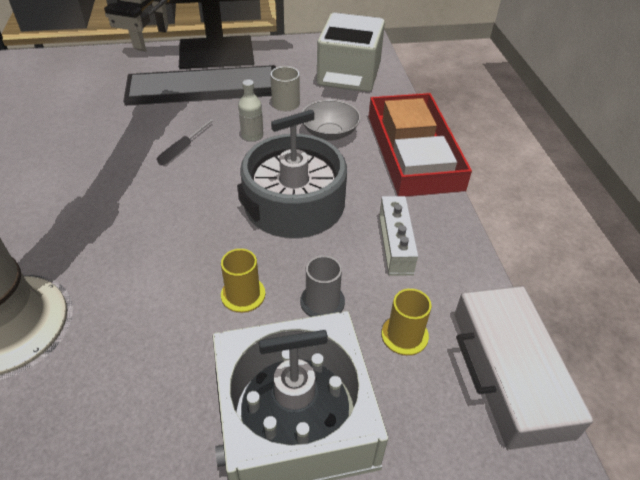

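Scene picture: there are two T-keys. The one at (148,215) stands in the square white centrifuge with tubes; the one at (470,185) is in the round drum, so I leave it. There are three pots: the grey steel one at (306,290), which is the target, and yellow look-alikes at (302,235) and (267,365). The side picture agrees: key bar at (294,342), grey pot at (323,285).

```bash
python3 - <<'E'
from h import *
ps={n:read_camera(n) for n in("scene","side")}
for n,p in ps.items():
    W=cloud(p);x,y,z=W[...,0],W[...,1],W[...,2]
    m=(z>195)&(z<240)&(np.hypot(x-500,y+246)<75)
    P=W[m];r=cv2.minAreaRect(P[:,:2].astype(np.float32));print(n,'bar',m.sum(),P.mean(0).round(1),P.min(0).round(),P.max(0).round(),r)
    t=P[P[:,2]>np.percentile(P[:,2],97)-3.5];print('  top',len(t),cv2.minAreaRect(t[:,:2].astype(np.float32)),t[:,2].mean())
    m=(z>140)&(z<190)&(np.hypot(x-500,y+246)<50);print('shaft',m.sum(),W[m].mean(0).round(1))
    m=(z>90)&(z<103)&(np.hypot(x-578,y+25)<45);P=W[m];print('pot',m.sum(),cv2.minEnclosingCircle(P[:,:2].astype(np.float32)),P[:,2].max())
p=ps["side"]["image"];cv2.imwrite("pics/crop.png",cv2.resize(p[310:480,200:400,::-1],None,fx=3,fy=3))
E
```

```text
scene bar 363 [ 511.4 -247.7  222.3] [ 455. -256.  205.] [ 545. -240.  227.] ((500.37872314453125, -248.2898712158203), (90.093994140625, 11.930900573730469), 3.2653958797454834)
  top 260 ((500.404541015625, -248.1656951904297), (89.60286712646484, 11.695120811462402), 3.3043501377105713) 224.8948323935863
shaft 195 [ 502.1 -248.3  161.3]
pot 394 ((575.9676513671875, -27.979312896728516), 34.21769714355469) 98.36753609910579
side bar 1007 [ 497.9 -250.4  221. ] [ 454. -257.  195.] [ 543. -239.  230.] ((498.306396484375, -248.02011108398438), (89.51346588134766, 13.703666687011719), 2.816291570663452)
  top 484 ((498.5385437011719, -248.14520263671875), (89.1126937866211, 13.060674667358398), 3.5610134601593018) 226.25252814646245
shaft 155 [ 497.8 -251.8  166.5]
pot 357 ((577.5560302734375, -27.89017105102539), 33.60205078125) 101.1522105694662
```

View pics/crop.png

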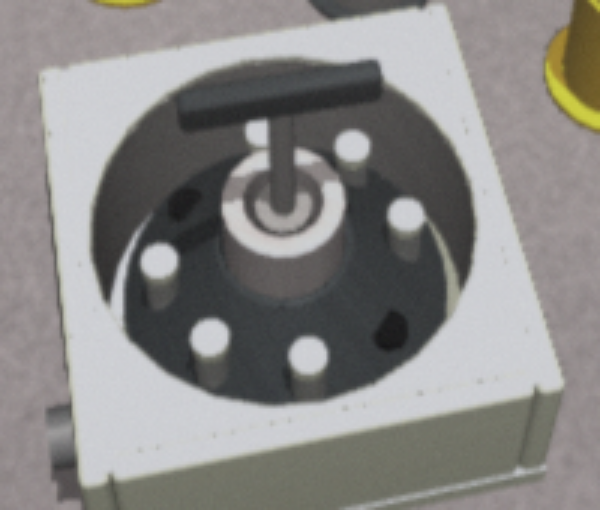

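The crop shows the T-key amid white tube caps in the square centrifuge, bar centre at about crop (280,95), so the choice is confirmed. The measured values fit: bar 90 x 12 mm, top at z of about 225, axis at about (499.5, -248), pot centre at about (577, -28).

```bash
cat >> h.py <<'E'
def rel(x,y,z,yaw):
    "shift (m) and turn about tool z to reach TCP xyz, tool down, x axis at yaw deg"
    s=observe();M=R.from_rotvec(s["tcp_rot"]);c=np.cos(np.radians(yaw));q=np.sin(np.radians(yaw))
    G=R.from_matrix(np.array([[c,q,0],[q,-c,0],[0,0,-1.]]))
    X=M.as_matrix()[:,0]
    print("t",round(s["t"],2),"tcp",s["ee_pos"].round(1),"yaw",np.degrees(np.arctan2(X[1],X[0])).round(2),"q",s["joint_positions"].round(2),"F",s["force"].round(1),"M",s["moment"].round(2))
    print("shift",(M.inv().apply(np.array([x,y,z])-s["ee_pos"])/1000).round(4),"turn",(M.inv()*G).as_rotvec().round(4))
E
python3 -c "
from h import *
rel(273.5,589,420,155);rel(520,100,400,155);rel(499.5,-248,330,183.3)"
```

```text
t 0.7 tcp [273.7 589.5 226.7] yaw 155.09 q [-0.87  0.5  -0.43  1.55  0.22  1.14 -0.21] F [0.9 0.  0.6] M [-0.01 -0.02  0.02]
shift [-0.     -0.0006 -0.1933] turn [ 0.     -0.0001  0.0016]
t 0.7 tcp [273.7 589.5 226.7] yaw 155.09 q [-0.87  0.5  -0.43  1.55  0.22  1.14 -0.21] F [0.9 0.  0.6] M [-0.01 -0.02  0.02]
shift [-0.4295 -0.3403 -0.1733] turn [ 0.     -0.0001  0.0016]
t 0.7 tcp [273.7 589.5 226.7] yaw 155.09 q [-0.87  0.5  -0.43  1.55  0.22  1.14 -0.21] F [0.9 0.  0.6] M [-0.01 -0.02  0.02]
shift [-0.5575 -0.6645 -0.1033] turn [ 0.000e+00 -1.000e-04 -4.923e-01]
```

servo_tool(rows=[[[0,0,-0.06],[0,0,0]],[[0,0,-0.12],[0,0,0]],[[0,0,-0.17],[0,0,0]],[[-0.045,-0.035,-0.17],[0,0,-0.05]],[[-0.09,-0.07,-0.17],[0,0,-0.1]],[[-0.135,-0.105,-0.17],[0,0,-0.15]],[[-0.18,-0.14,-0.17],[0,0,-0.2]],[[-0.225,-0.175,-0.17],[0,0,-0.25]],[[-0.27,-0.21,-0.17],[0,0,-0.3]],[[-0.315,-0.245,-0.17],[0,0,-0.3]]], fingers=0.06)

```text
t: 1.95
ee_pos: [456.8, 232.9, 397.1]
tcp_rot: [0.211, 3.134, 0.001]
force: [0.5, 0.4, -0.5]
finger_gap: 0.656
grip_force: 0.0
```

```bash
python3 -c "
from h import *
rel(520,100,400,183);rel(499.5,-248,330,183.3)"
```

```text
t 1.95 tcp [456.8 232.9 397.1] yaw 172.31 q [-0.27  0.11 -0.28  1.65  0.03  1.38  0.88] F [ 0.5  0.4 -0.5] M [ 0.06 -0.04  0.01]
shift [-0.0804 -0.1233 -0.0029] turn [ 0.0004  0.0009 -0.1865]
t 1.95 tcp [456.8 232.9 397.1] yaw 172.31 q [-0.27  0.11 -0.28  1.65  0.03  1.38  0.88] F [ 0.5  0.4 -0.5] M [ 0.06 -0.04  0.01]
shift [-0.1066 -0.4709  0.067 ] turn [ 0.0004  0.0009 -0.1918]
```

servo_tool(rows=[[[-0.025,-0.04,0],[0,0,0]],[[-0.055,-0.09,0],[0,0,-0.05]],[[-0.075,-0.14,0],[0,0,-0.05]],[[-0.08,-0.19,0],[0,0,-0.1]],[[-0.085,-0.24,0.01],[0,0,-0.1]],[[-0.09,-0.29,0.02],[0,0,-0.15]],[[-0.095,-0.34,0.03],[0,0,-0.15]],[[-0.1,-0.39,0.04],[0,0,-0.19]],[[-0.105,-0.44,0.06],[0,0,-0.19]],[[-0.107,-0.471,0.067],[0,0,-0.192]]])

```text
t: 3.2
ee_pos: [497.7, -249.1, 328.5]
tcp_rot: [0.086, -3.139, 0.0]
force: [-0.3, -0.3, -0.1]
finger_gap: 0.652
grip_force: 0.0
```

```bash
python3 - <<'E'
from h import *
rel(499.5,-248,280,183.3)
s=observe();p=wristT(read_camera("wrist"),s)
W=cloud(p);z=W[...,2]
m=(z>208)&(z<235)&(np.hypot(W[...,0]-500,W[...,1]+248)<60);P=W[m]
if len(P): print(len(P),P.mean(0),cv2.minAreaRect(P[:,:2].astype(np.float32)))
cv2.imwrite("pics/w1.png",p["image"][:,:,::-1])
E
```

```text
t 3.2 tcp [ 497.7 -249.1  328.5] yaw -176.87 q [ 0.32  0.22  0.11  1.68 -0.02  1.25  2.06] F [-0.3 -0.3 -0.1] M [ 0.07 -0.02 -0.04]
shift [-0.0019  0.001   0.0485] turn [-0.0001 -0.0017 -0.003 ]
1713 [ 493.35146778 -248.08669103  225.18562657] ((496.0531311035156, -247.7632598876953), (88.92764282226562, 11.481358528137207), 3.038790225982666)
```

servo_tool(rows=[[[0,0.001,0.04],[0,0,0]],[[0,0.001,0.08],[0,0,0]],[[0,0.001,0.11],[0,0,0]],[[0,0.001,0.132],[0,0,0]],[[0,0.001,0.132],[0,0,0]]])

```text
t: 3.88
ee_pos: [497.8, -244.5, 196.2]
tcp_rot: [0.09, -3.137, -0.003]
force: [0.6, -0.1, 0.5]
finger_gap: 0.654
grip_force: 0.0
```

servo_tool(rows=[[[0,0,0],[0,0,0]],[[0,0,0],[0,0,0]],[[0,0,0],[0,0,0]],[[0,0,0],[0,0,0]],[[0,0,0],[0,0,0]],[[0,0,0],[0,0,0]]], fingers=0.0, newtons=40)

```text
t: 4.62
ee_pos: [499.0, -245.9, 197.8]
tcp_rot: [-0.09, 3.14, -0.001]
force: [0.6, -0.9, -0.7]
finger_gap: 0.129
grip_force: 40.0
```

```bash
python3 -c "
from h import *
rel(498,-248,196,85);s=observe();print(s['finger_gap'],s['grip_force'])"
```

```text
t 4.62 tcp [ 499.  -245.9  197.8] yaw -176.73 q [ 0.33  0.33  0.1   1.83 -0.04  0.98  2.07] F [ 0.6 -0.9 -0.7] M [-0.25 -0.03 -0.03]
shift [ 0.0011 -0.002   0.0018] turn [-4.0000e-04  7.0000e-04  1.7152e+00]
0.1287759578974994 39.99925549607724
```

servo_tool(rows=[[[0,-0.001,0],[0,0,0.05]],[[0,-0.001,0],[0,0,0.1]],[[0,-0.001,0],[0,0,0.1]]])

```text
t: 5.0
ee_pos: [499.0, -246.4, 197.8]
tcp_rot: [-0.066, -3.141, -0.0]
force: [-0.3, 0.3, 2.8]
finger_gap: 0.128
grip_force: 40.0
```

```bash
python3 -c "
from h import *
rel(498,-248,196,85)"
```

```text
t 5.0 tcp [ 499.  -246.4  197.8] yaw 177.58 q [ 0.31  0.33  0.12  1.83 -0.05  0.98  1.98] F [-0.3  0.3  2.8] M [0.01 0.15 0.02]
shift [ 0.0009 -0.0016  0.0018] turn [-1.0000e-04 -1.0000e-04  1.6158e+00]
```

servo_tool(rows=[[[0,0,0],[0,0,0.1]],[[0,0,0],[0,0,0.2]],[[0,0,0],[0,0,0.3]],[[0,0,0],[0,0,0.4]],[[0,0,0],[0,0,0.5]],[[0,0,0],[0,0,0.5]]])

```text
t: 5.75
ee_pos: [499.1, -247.0, 197.8]
tcp_rot: [0.84, 3.027, -0.001]
force: [-0.4, -1.6, 0.7]
finger_gap: 0.131
grip_force: 40.0
```

```bash
python3 -c "
from h import *
rel(498,-248,196,85)"
```

```text
t 5.75 tcp [ 499.1 -247.   197.8] yaw 149.0 q [ 0.24  0.34  0.21  1.84 -0.08  0.98  1.51] F [-0.4 -1.6  0.7] M [-0.52  0.03 -0.01]
shift [ 0.0004 -0.0015  0.0018] turn [-2.0000e-04  1.0000e-03  1.1169e+00]
```

servo_tool(rows=[[[0,0,0],[0,0,0.1]],[[0,0,0],[0,0,0.2]],[[0,0,0],[0,0,0.3]],[[0,0,0],[0,0,0.4]],[[0,0,0],[0,0,0.5]]])

```text
t: 6.38
ee_pos: [498.8, -247.4, 197.8]
tcp_rot: [1.565, 2.723, -0.002]
force: [-1.6, -1.9, 0.8]
finger_gap: 0.131
grip_force: 40.0
```

```bash
python3 -c "
from h import *
rel(498,-248,196,85.5)"
```

```text
t 6.38 tcp [ 498.8 -247.4  197.8] yaw 120.24 q [ 0.16  0.34  0.3   1.84 -0.12  0.98  1.05] F [-1.6 -1.9  0.8] M [-0.82  0.24  0.19]
shift [-0.0001 -0.001   0.0018] turn [-3.000e-04  1.300e-03  6.063e-01]
```

servo_tool(rows=[[[0,0,0],[0,0,0.1]],[[0,0,0],[0,0,0.2]],[[0,0,0],[0,0,0.3]],[[0,0,0],[0,0,0.4]],[[0,0,0],[0,0,0.5]],[[0,0,0],[0,0,0.6]],[[0,0,0],[0,0,0.61]],[[0,0,0],[0,0,0.61]]])

```text
t: 7.38
ee_pos: [498.7, -247.3, 197.9]
tcp_rot: [2.308, 2.131, -0.001]
force: [-1.7, -4.0, 3.7]
finger_gap: 0.13
grip_force: 40.0
```

```bash
python3 - <<'E'
from h import *
rel(498,-248,196,85.5)
p=read_camera("side");cv2.imwrite("pics/s2.png",p["image"][:,:,::-1])
for n in ("side","scene"):
    W=cloud(read_camera(n));m=(W[...,2]>204)&(W[...,2]<228)&(np.hypot(W[...,0]-498,W[...,1]+247)<60)
    print(n,m.sum(),cv2.minAreaRect(W[m][:,:2].astype(np.float32)))
E
```

```text
t 7.38 tcp [ 498.7 -247.3  197.9] yaw 85.44 q [ 0.07  0.35  0.42  1.84 -0.17  0.98  0.48] F [-1.7 -4.   3.7] M [-1.29  0.78  0.13]
shift [-0.0008 -0.0006  0.0019] turn [-0.0002  0.001  -0.001 ]
side 616 ((499.03570556640625, -256.50018310546875), (41.10618209838867, 63.541229248046875), 24.885351181030273)
scene 542 ((511.0961608886719, -245.12152099609375), (30.308866500854492, 89.28949737548828), 5.329562664031982)
```

View pics/s2.png

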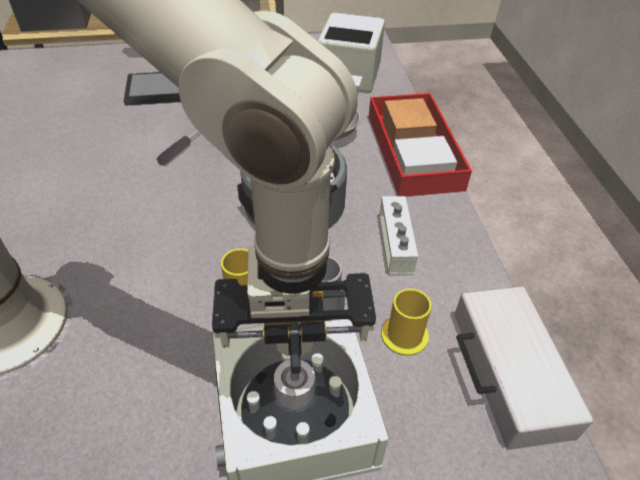

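Side picture: the gripper at about (295,330) holds the bar, which now points at the camera. The hub is at (295,380) and the tubes are untouched. The key has turned 98° with nut resistance felt, so I lift it next.

servo_tool(rows=[[[0,0,-0.01],[0,0,0]],[[0,0,-0.025],[0,0,0]],[[0,0,-0.04],[0,0,0]],[[0,0,-0.055],[0,0,0]],[[0,0,-0.07],[0,0,0]],[[0,0,-0.085],[0,0,0]],[[0,0,-0.1],[0,0,0]],[[0,0,-0.11],[0,0,0]],[[0,0,-0.11],[0,0,0]]])

```text
t: 8.65
ee_pos: [499.5, -246.7, 308.6]
tcp_rot: [2.31, 2.128, 0.001]
force: [0.5, -0.0, -3.5]
finger_gap: 0.122
grip_force: 40.0
```

```bash
python3 - <<'E'
from h import *
rel(576.7,-28,308,85.5)
for n in ("side","scene"):
    W=cloud(read_camera(n))
    for lo,hi in((165,195),(230,255),(255,285)):
        m=(W[...,2]>lo)&(W[...,2]<hi)&(np.hypot(W[...,0]-498,W[...,1]+247)<40);print(n,lo,m.sum(),W[m].mean(0).round(1))
E
```

```text
t 8.65 tcp [ 499.5 -246.7  308.6] yaw 85.3 q [ 0.04  0.24  0.44  1.71 -0.11  1.21  0.43] F [ 0.5 -0.  -3.5] M [-0.11  0.09  0.  ]
shift [0.2243 0.0591 0.0006] turn [ 0.0015  0.0003 -0.0034]
side 165 237 [ 500.1 -256.7  180.3]
side 230 300 [ 500.4 -249.7  235.8]
side 255 42 [ 499.6 -250.1  260.8]
scene 165 335 [ 509.9 -246.9  180.6]
scene 230 191 [ 503.9 -246.8  239.2]
scene 255 174 [ 504.2 -246.2  269.8]
```

servo_tool(rows=[[[0.025,0.007,0],[0,0,0]],[[0.055,0.015,0],[0,0,0]],[[0.09,0.024,0],[0,0,0]],[[0.125,0.033,0],[0,0,0]],[[0.16,0.042,0],[0,0,0]],[[0.19,0.05,0],[0,0,0]],[[0.215,0.057,0],[0,0,0]],[[0.224,0.059,0],[0,0,0]],[[0.224,0.059,0],[0,0,0]],[[0.224,0.059,0],[0,0,0]]])

```text
t: 10.0
ee_pos: [575.7, -29.9, 307.5]
tcp_rot: [2.313, 2.126, -0.002]
force: [-0.2, -0.2, -3.3]
finger_gap: 0.124
grip_force: 40.0
```

```bash
python3 - <<'E'
from h import *
rel(576.7,-28,170,85.5)
for n in ("side","scene"):
    p=read_camera(n);W=cloud(p)
    for lo,hi in((92,104),(175,200),(240,255),(255,285)):
        m=(W[...,2]>lo)&(W[...,2]<hi)&(np.hypot(W[...,0]-577,W[...,1]+28)<42);print(n,lo,m.sum(),W[m].mean(0).round(1),cv2.minAreaRect(W[m][:,:2].astype(np.float32))[:2])
    cv2.imwrite(f"pics/{n}3.png",cv2.resize(p["image"][120:360,200:440,::-1],None,fx=2,fy=2))
    print(spot_point(p,"key_center"))
E
python3 -c "
import cv2,numpy as np
cv2.imwrite('pics/b3.png',np.hstack([cv2.resize(cv2.imread(f'pics/{n}3.png'),(400,400)) for n in('side','scene')]))"
```

```text
t 10.0 tcp [575.7 -29.9 307.5] yaw 85.18 q [-0.25  0.27  0.32  1.66 -0.09  1.22  0.  ] F [-0.2 -0.2 -3.3] M [-0.09  0.09 -0.02]
shift [0.0021 0.0009 0.1375] turn [-0.0005  0.001  -0.0055]
side 92 292 [576.9 -28.4  96.6] ((576.8403930664062, -28.737300872802734), (64.99201202392578, 61.723602294921875))
side 175 186 [574.7 -40.2 187.5] ((575.6314086914062, -39.07577133178711), (13.403663635253906, 26.76556396484375))
side 240 53 [576.2 -33.4 247.4] ((576.9736938476562, -33.676021575927734), (11.562435150146484, 6.561234474182129))
side 255 117 [576.  -33.  270.5] ((575.8865356445312, -32.62205123901367), (7.819178581237793, 11.601560592651367))
[{'xy': [325.9, 206.8], 'confidence': 0.97}]
scene 92 328 [577.2 -29.7  95.2] ((576.808349609375, -28.871414184570312), (62.75338363647461, 64.31208801269531))
scene 175 265 [585.8 -33.8 187.7] ((583.5789794921875, -32.70793151855469), (26.745285034179688, 15.137491226196289))
scene 240 83 [580.1 -31.  247.4] ((579.6900024414062, -30.519460678100586), (11.596183776855469, 9.168557167053223))
scene 255 168 [580.3 -31.  269.7] ((580.1585083007812, -31.30673599243164), (11.724767684936523, 8.965782165527344))
[{'xy': [305.9, 186.3], 'confidence': 0.93}]
```

View pics/b3.png

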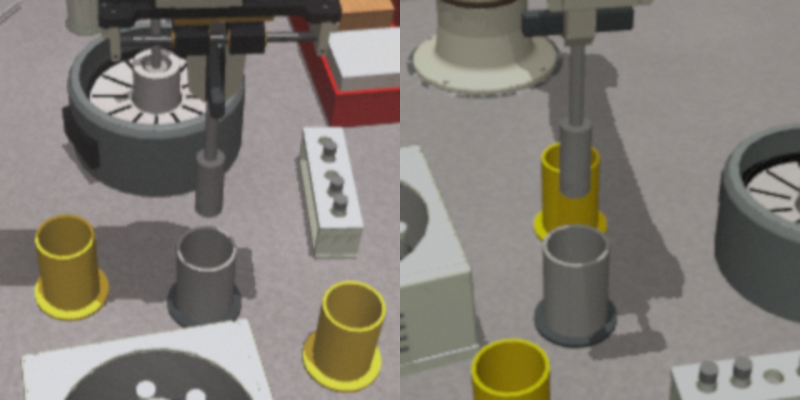

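Crops: in both views the socket's foot hangs above the grey pot (mouth at side crop (206,250), scene crop (577,245)), about 3 mm short in y. I correct that and lower.

servo_tool(rows=[[[0.003,0.001,0.02],[0,0,0]],[[0.003,0.001,0.04],[0,0,0]],[[0.003,0.001,0.06],[0,0,0]],[[0.003,0.001,0.08],[0,0,0]],[[0.003,0.001,0.1],[0,0,0]],[[0.003,0.001,0.12],[0,0,0]],[[0.003,0.001,0.135],[0,0,0]],[[0.003,0.001,0.145],[0,0,0]],[[0.003,0.001,0.145],[0,0,0]]])

```text
t: 11.32
ee_pos: [577.0, -25.2, 162.1]
tcp_rot: [-2.31, -2.128, 0.002]
force: [-0.2, -0.0, -3.1]
finger_gap: 0.128
grip_force: 40.0
```

servo_tool(rows=[[[0,0,0.002],[0,0,0]],[[0,0,0.004],[0,0,0]],[[0,0,0.006],[0,0,0]],[[0,0,0.006],[0,0,0]]])

```text
t: 11.82
ee_pos: [577.3, -25.1, 156.7]
tcp_rot: [-2.311, -2.128, 0.0]
force: [-0.1, -0.3, -2.8]
finger_gap: 0.128
grip_force: 40.0
```

servo_tool(rows=[[[0,0,0.001],[0,0,0]],[[0,0,0.002],[0,0,0]],[[0,0,0.002],[0,0,0]]])

```text
t: 12.2
ee_pos: [577.3, -25.1, 154.6]
tcp_rot: [-2.311, -2.128, 0.0]
force: [0.5, 0.5, -3.6]
finger_gap: 0.127
grip_force: 40.0
```

servo_tool(rows=[[[0,0,0.001],[0,0,0]],[[0,0,0.001],[0,0,0]]])

```text
t: 12.45
ee_pos: [577.6, -25.2, 153.9]
tcp_rot: [2.311, 2.128, 0.0]
force: [-0.4, -0.4, -1.9]
finger_gap: 0.125
grip_force: 40.0
```

servo_tool(rows=[[[0,0,0.001],[0,0,0]],[[0,0,0.001],[0,0,0]]])

```text
t: 12.7
ee_pos: [578.0, -25.3, 153.8]
tcp_rot: [2.31, 2.128, 0.002]
force: [-1.9, -0.4, 5.2]
finger_gap: 0.128
grip_force: 40.0
```

```bash
python3 -c "
from h import *
for i in range(3): rel(577,-28,153,85.2);read_camera('side')"
```

```text
t 12.7 tcp [578.  -25.3 153.8] yaw 85.3 q [-0.23  0.43  0.29  1.82 -0.15  0.91  0.04] F [-1.9 -0.4  5.2] M [-0.13  0.57  0.03]
shift [-0.0028 -0.0008  0.0008] turn [ 0.0014 -0.0003  0.0017]
t 12.75 tcp [578.  -25.3 153.8] yaw 85.29 q [-0.23  0.43  0.29  1.82 -0.15  0.91  0.04] F [-1.6 -0.3  5.3] M [-0.12  0.59 -0.04]
shift [-0.0028 -0.0008  0.0008] turn [ 0.0014 -0.0003  0.0016]
t 12.8 tcp [578.  -25.3 153.9] yaw 85.3 q [-0.23  0.43  0.29  1.82 -0.15  0.91  0.04] F [-0.1 -0.1  5. ] M [-0.09  0.55  0.01]
shift [-0.0028 -0.0008  0.0009] turn [ 0.0015 -0.0003  0.0017]
```

Foot is on the floor. Release gently, then rise.

servo_tool(rows=[[[0,0,0],[0,0,0]],[[0,0,0],[0,0,0]],[[0,0,0],[0,0,0]]], fingers=0.02)

```text
t: 13.22
ee_pos: [577.4, -25.1, 152.6]
tcp_rot: [-2.31, -2.129, 0.0]
force: [-0.6, 0.7, -0.2]
finger_gap: 0.219
grip_force: 0.0
```

servo_tool(rows=[[[0,0,0],[0,0,0]],[[0,0,0],[0,0,0]],[[0,0,0],[0,0,0]],[[0,0,0],[0,0,0]]], fingers=0.05)

```text
t: 13.72
ee_pos: [577.4, -25.1, 152.7]
tcp_rot: [-2.311, -2.129, -0.0]
force: [-0.8, -0.8, 0.2]
finger_gap: 0.539
grip_force: 0.0
```

servo_tool(rows=[[[0,0,-0.01],[0,0,0]],[[0,0,-0.025],[0,0,0]],[[0,0,-0.05],[0,0,0]],[[0,0,-0.08],[0,0,0]],[[0,0,-0.12],[0,0,0]],[[0,0,-0.16],[0,0,0]],[[0,0,-0.16],[0,0,0]]])

```text
t: 14.6
ee_pos: [579.8, -25.5, 318.0]
tcp_rot: [2.307, 2.124, 0.011]
force: [0.3, 0.7, -0.4]
finger_gap: 0.546
grip_force: 0.0
```

```bash
python3 - <<'E'
from h import *
rel(576.7,-28,170,85.5)
for n in ("side","scene"):
    p=read_camera(n);W=cloud(p)
    for lo,hi in((100,155),(160,190)):
        m=(W[...,2]>lo)&(W[...,2]<hi)&(np.hypot(W[...,0]-577,W[...,1]+28)<60);print(n,lo,m.sum(),W[m].mean(0).round(1),W[m][:,2].max(),cv2.minAreaRect(W[m][:,:2].astype(np.float32)))
    cv2.imwrite(f"pics/{n}4.png",cv2.resize(p["image"][120:420,120:420,::-1],(400,400)))
cv2.imwrite('pics/b4.png',np.hstack([cv2.imread(f'pics/{n}4.png') for n in('side','scene')]))
E
```

```text
t 14.6 tcp [579.8 -25.5 318. ] yaw 85.28 q [-0.26  0.27  0.32  1.65 -0.09  1.23 -0.01] F [ 0.3  0.7 -0.4] M [-0.06  0.08  0.05]
shift [-0.003  -0.0042  0.148 ] turn [ 0.0088 -0.0013 -0.0038]
side 100 79 [576.9 -29.7 117.1] 154.638613419202 ((588.99462890625, -35.75830841064453), (31.626977920532227, 48.86118698120117), 5.77211332321167)
side 160 360 [577.3 -33.3 180. ] 186.09188472396693 ((578.40478515625, -25.873455047607422), (92.558837890625, 12.238601684570312), 85.49396514892578)
scene 100 223 [581.5 -27.8 127.2] 154.95156493123818 ((579.9810180664062, -28.573593139648438), (13.200322151184082, 8.173201560974121), 49.08557891845703)
scene 160 832 [581.6 -28.  174.3] 183.16081157362657 ((578.2999877929688, -26.661861419677734), (90.04299926757812, 16.129613876342773), 85.63402557373047)
```

View pics/b4.png

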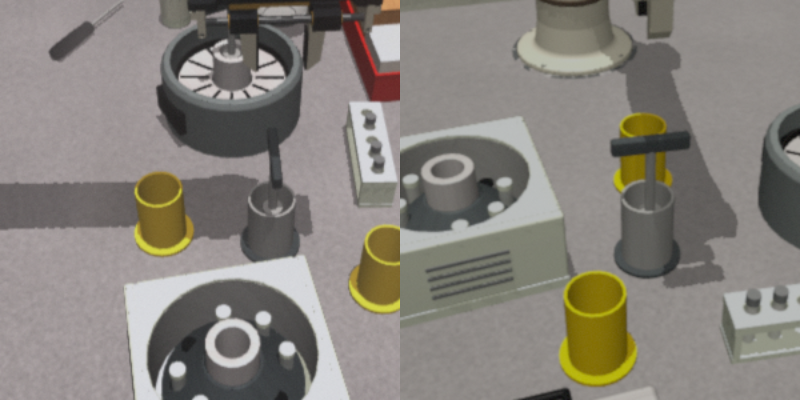

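Both crops show the key standing upright in the grey pot, bar at side (275,160) and scene (650,145). The square hub is empty and the gripper is clear.

```bash
python3 -c "
from station import *
print(sign_off())"
```

```text
the job is handed in; nothing more can be done
None
```

I turned the square centrifuge's T-key about 98° clockwise (a quarter turn plus up to 10° of play), lifted it straight out and stood it upright, socket down, in the grey steel pot. I never touched the round centrifuge, its key or the yellow pots, and handed the job in at about 15 s; no verdict came back.

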